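# Sniff an amplifier with the near-field probe

## Task

Lift the amplifier module (the middle-sized metal box, with one connector at each end) off the bench and set it, right way up and centred, on top of the narrow upright post, and let go of it. Then draw the near-field probe (the square-handled one) straight up out of its rack and finish while holding it still in the gripper, slanted about halfway between upright and level, loop end lowest, with the loop tip about 2 cm above the middle of the module's lid and not touching it. Leave everything else where it is.

Things in the scene. Friction and masses are not known exactly. Their poses are not given: they have to be found in the camera images.
- module: Amplifier module, loose: flat aluminium box with a steel lid, 64 (x) x 40 (y) x 24 (z) mm, 0.12 kg, one 10 mm brass connector on each short end (84 mm over both). The middle-sized of three metal parts on the right of the bench, which swap places. Lies flat, lid up. Origin: centre of its underside; x along its length, z up.
- module_top (a point): Middle of the module's lid, 24 mm above its origin.
- post: Fixed insulating stand: black round foot, 90 mm diameter and 8 mm high, carrying a grey upright round post of 28 mm diameter whose flat top is 100 mm above the bench. Origin: centre of its underside.
- post_top (a point): Centre of the post's flat top, 100 mm above the bench. The post and the rack may change sides.
- rack: Fixed aluminium rack: base 90 (x) x 172 (y) mm, two side walls, on them a plate 70 (x) x 172 (y) x 10 mm, upper face 95 mm above the bench, with two 20 mm through holes at x = 0, y = +42 and -42 mm. Each holds a hand tool, hanging through it on its collar; which is in which hole varies. Origin: centre of its underside; y along the row of holes, z up.
- probe: Near-field probe, loose, 0.07 kg, upright in one hole of the rack. Black square handle 22 x 22 mm, from 5 to 90 mm above the origin, on a collar 34 mm wide, 5 mm thick, resting on the plate; below it a thin stem with a copper loop 16 mm wide. Origin: centre of the collar's underside; z up the handle; x, y square to its faces, along the rack's x, y within 0.1 rad.
- probe_tip (a point): Free end of the probe's loop, on its axis, 78 mm from the origin towards -z. The loop must rise 78 mm to clear the rack's plate.
- filter: Bystander: larger metal box 80 x 44 x 30 mm, with two connectors side by side on one end. Origin: centre of its underside.
- circulator: Bystander: small square steel part 36 x 36 x 14 mm with three connectors. Origin: centre of its underside.
- trimmer: Bystander: thin trimming tool in the rack's other hole, round handle of 16 mm diameter, its top 64 mm above the rack's plate. Origin: centre of its collar's underside.
- screwdriver: Bystander: screwdriver 170 mm long, lying on the bench near the robot.
- spanner: Bystander: spanner 150 mm long, lying on the far part of the bench.
- mug: Bystander: white mug, 80 mm diameter, 95 mm high, on the far left part of the bench. Origin: centre of its underside.

How it is judged:
On the way, in this order (a step that is already met when the one before it is completed fails the run):
1. the module rests level and centred on the post's top, let go (horizontal distance between module and post_top below 0.012 m and z of module in the frame of post_top between -0.004 and 0.006 m and angle between module's own z axis and vertical below 0.12 rad and contact force between the fingers and module below 0.05 N and contact force between module and post above 0.2 N and linear speed of module below 0.02 m/s), for 0.3 s.
2. the gripper has drawn the probe clear of the rack (z of probe_tip in the frame of rack above 0.098 m and contact force between the fingers and probe above 0.5 N and contact force between probe and rack below 0.05 N), for 0.2 s.
At the end, for the whole second after the job is handed in: Module let go on the post, within 12 mm of centre and 0.12 rad of level. Probe still in the fingers, 27 to 63 degrees from vertical, loop lowest, its tip 4 to 42 mm above the lid and within 22 mm of the lid's middle, touching nothing else (horizontal distance between module and post_top below 0.012 m and z of module in the frame of post_top between -0.004 and 0.006 m and angle between module's own z axis and vertical below 0.12 rad and contact force between each of the arm, the fingers, probe and module below 0.05 N and contact force between the fingers and probe above 0.5 N and angle between probe's own z axis and vertical between 0.47 and 1.1 rad and horizontal distance between probe_tip and module_top below 0.022 m and z of probe_tip in the frame of module_top between 0.004 and 0.042 m and contact force between probe and rack below 0.05 N and contact force between probe and post below 0.05 N and linear speed of probe below 0.03 m/s and linear speed of module below 0.02 m/s); the arm keeps its last pose, push and grip.
It fails at once if another thing on the bench or in the rack is moved more than 3 cm (distance of any of filter, circulator, trimmer, screwdriver, spanner, mug from where it was at the start of the episode above 0.03 m).
It also fails if it takes over 64 s, if anything falls off the work surface, if the arm or the gripper's body presses on something with over 40 N, if the wrist force passes 120 N, or if a joint passes its speed limit or range.

## Robot

A 7-joint arm with a two-finger parallel gripper is mounted at the origin on the work surface. World frame = base frame: x ahead of the robot, y to its left, z up, the work surface at z = 0. Lengths are in m, angles in rad, forces in N, time in s.
With the tool pointing down it reaches from about 0.425 to 0.925 m from the base axis. Payload 6.8 kg.
Tool frame: the origin (TCP) lies midway between the tips of the shut fingers; the grasp point (between the pads) lies manip.grip_point_offset behind it (manip.grip_point_offset is the distance from the TCP to the grasp point, in m); z points along the fingers, y is the line along which they close (so a half turn about z gives the same grasp; the last joint's range is limited). The gripper opens to 85 mm and grips with 20 to 120 N. Pads are 22 mm wide; open, the fingers measure 114 mm over their backs; the gripper's body (76 mm by 85 mm) begins 54 mm behind the grasp point. The pads swing forward as they close: fully open they stand 13 mm farther back than shut.
Start: joints at [-1.237, 0.477, 0.022, 1.555, -0.011, 1.109, -0.083], TCP at [0.289, 0.61, 0.231] pointing down, gripper open.
Joint ranges: [-2.96, 2.96], [-0.34, 2.1], [-1.41, 1.46], [0.24, 2.44], [-1.37, 4.51], [0.17, 1.92], [-2.96, 2.96]. Speed limits (rad/s): [2.39, 2.39, 3.14, 3.14, 3.14, 3.14, 3.14].

## Interface

Orientations are given as a unit quaternion [x, y, z, w].
In Python, from rig import manip gives the robot as it stands. The module is installed in compiled form; this text tells all that it offers.
- The arm moves only by the tool servo_tool, never from a script. Its argument "motion" is a list of rows, each a list of 4 numbers: the shift along the tool's x, y, z in mm, then the turn about the tool's z in rad. A call has 1 to 5 rows; each row is the pose to reach, as a shift and turn from the pose commanded when the call began, along the tool's axes at that moment; what a row does not reach only later rows make up. A row lasts 1/8 s, in which the tool goes at most 62.5 mm and 10.7 degrees, less where a joint would pass 70% of its speed; a pose out of reach is approached as far as the arm can. A call with a gripper value outside its range is refused whole. "hand" is the closure, from 0 (fully open) to 1 (shut), set as the call begins (left out, the last holds). The fingers move at their own pace and stop on an object; "squeeze" is the grip in N (left out, the last holds). Time passes only in rows, so rows that repeat a pose let the fingers close. It gives the time, the measured TCP pose, the force, the opening and the grip force at its end, in the units of the state.
- manip.sense(): the state, without advancing time (a new reading comes with each control period).
- manip.camera(name): name is "side" or "top"; returns the picture (384x512x3 uint8, red, green, blue); there is no depth.
- manip.camera_info(name): a dict with "fx", "fy", "cx", "cy" (pixels), "k1" (the pictures are not rectified: a ray, as slopes to the right and down, at radius r is drawn at 1 + k1 r^2 times it, then the intrinsics apply), "cam_to_world" (4x4, takes a point from camera to world coordinates). Camera axes: x right, y down, z forward; pixel columns grow to the right and rows downward; lengths in m; the calibration is good to about 2 mm. A picture is of the moment at which its call begins. camera_info takes no time and is no camera call.
- manip.sign_off(): hands the job in; it is judged then, once.
The state is a dict: "time_s": time; "q": joint angles; "dq": joint speeds; "joint_torque": joint torques, N m; "tool_pos": TCP position; "ee_rot": TCP orientation; "wrist_force": force on the tool from outside, world axes, zero at the start; "torque": the same for the moment, N m; "opening": opening from 0.0 (shut) to 1.0 (fully open); "grasp_force": force on a finger pad.
Only numpy, scipy, OpenCV 4.12 (cv2) and the standard library are available. Lean on these libraries where they do the work, as an engineer would, in place of code of your own. Each camera call takes 0.05 s, during which the arm holds its last target. There are 200 camera calls.

## Working session

There is one attempt and no reset: what is moved stays moved. The work goes in short steps, Python scripts to look and compute and a tool call to move; the robot and the scene stay as the last step left them, time stands still between calls to the robot, and variables do not carry over. Pictures are saved under pics/ and viewed, at most 11 in all, crops included, and the job is handed in when it is done.

Besides the shell and the picture viewer there is one more tool, called as name([rows], argument=value, ...), one row to a line, values as JSON. servo_tool: Moves the arm, as the interface text tells. Its arguments: {"type":"object","properties":{"motion":{"type":"array"},"hand":{"type":"number"},"squeeze":{"type":"number"}},"required":["motion"]}

```bash
mkdir -p pics
python3 - <<'E'
from rig import manip
import cv2
print(manip.sense()); print(manip.grip_point_offset)
for n in("side","top"):
    print(n,manip.camera_info(n))
    cv2.imwrite(f"pics/{n}0.png",cv2.resize(manip.camera(n)[:,:,::-1],(800,600)))
E
```

```text
{'time_s': 0.0, 'q': array([-1.23709807,  0.47781004,  0.02230931,  1.55646637, -0.01151605,
        1.10931903, -0.08309101]), 'dq': array([-8.59379708e-05,  1.10702316e-03,  3.73569112e-04, -8.49412027e-04,
        1.08807637e-03, -3.84482574e-04, -5.00691080e-04]), 'joint_torque': array([ 3.31811361e-05, -5.96457195e+01,  1.60807963e+00, -2.81191170e+01,
        1.25291423e-02,  9.36638389e-03,  4.15559043e-06]), 'tool_pos': array([0.28833995, 0.60964194, 0.23031217]), 'ee_rot': array([ 2.19082349e-01,  9.75705921e-01, -9.25553350e-04, -1.50448175e-04]), 'wrist_force': array([ 0.34285345,  0.53629887, -0.22475261]), 'torque': array([0.004241  , 0.01989187, 0.03342016]), 'grasp_force': 0.0, 'opening': 1.0025216683978664}
0.0187
side {'fx': 356.9760874663206, 'fy': 356.9760874663206, 'cx': 251.5628628555879, 'cy': 191.916574271295, 'k1': -0.10448386993897901, 'cam_to_world': array([[ 0.93810066, -0.25670737,  0.23252628,  0.347561  ],
       [-0.34619249, -0.71597951,  0.60623766, -0.51231914],
       [ 0.01085838, -0.6492108 , -0.76053102,  0.74524822],
       [ 0.        ,  0.        ,  0.        ,  1.        ]])}
top {'fx': 388.5982222567029, 'fy': 388.5982222567029, 'cx': 255.53351748345722, 'cy': 188.54036765356844, 'k1': -0.09988719886336252, 'cam_to_world': array([[ 0.02650147, -0.99628022,  0.0819963 ,  0.46863734],
       [-0.99961856, -0.02577358,  0.00992303, -0.00486182],
       [-0.00777278, -0.082228  , -0.99658323,  1.16804552],
       [ 0.        ,  0.        ,  0.        ,  1.        ]])}
```

View pics/top0.png

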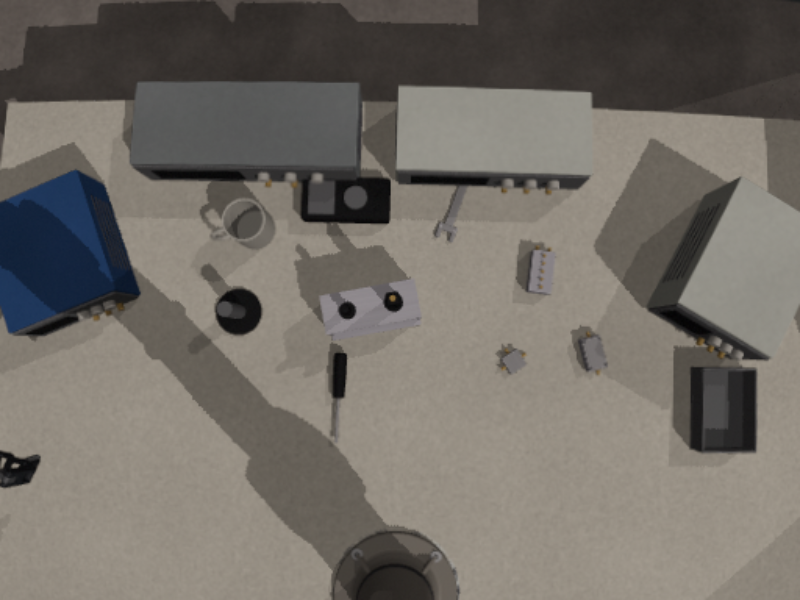

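View pics/side0.png

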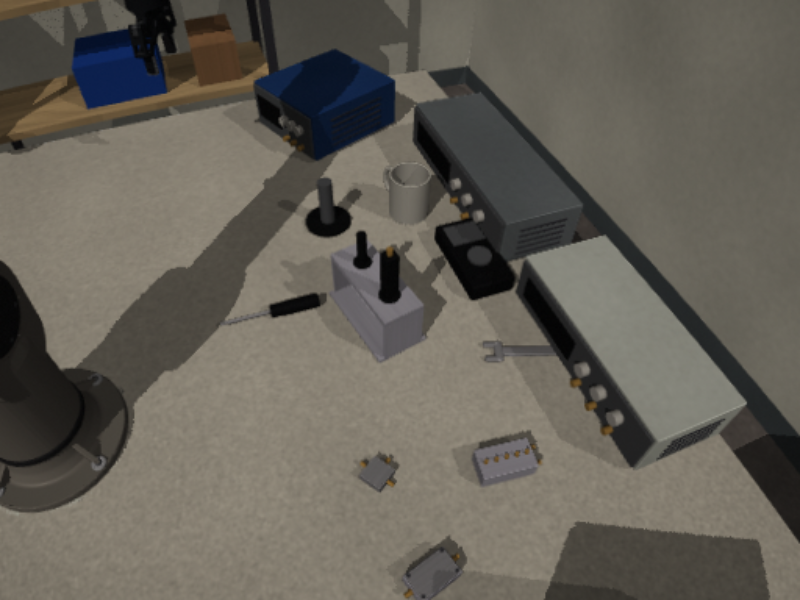

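The top view (800x600 scale) shows the module at (593,352), the circulator at (513,360) and the filter at (540,270). The post top is at (224,310), the probe at (393,302) and the trimmer at (347,311). I'll zoom in on the module, post and rack.

```bash
cat > h.py <<'E'
import numpy as np, cv2
from rig import manip
from scipy.spatial.transform import Rotation as R
def K(i): return np.array([[i["fx"],0,i["cx"]],[0,i["fy"],i["cy"]],[0,0,1]]), np.array([i["k1"],0,0,0,0.])
def ray(n,uv):
    i=manip.camera_info(n);k,d=K(i);p=cv2.undistortPoints(np.array([[uv]],float),k,d)[0,0]
    T=i["cam_to_world"];return T[:3,3],T[:3,:3]@np.array([p[0],p[1],1])
def onz(n,uv,z):
    o,v=ray(n,uv);return o+v*(z-o[2])/v[2]
def tri(a,b):
    o1,v1=ray("side",a);o2,v2=ray("top",b)
    s=np.linalg.lstsq(np.stack([v1,-v2],1),o2-o1,rcond=None)[0]
    p,q=o1+s[0]*v1,o2+s[1]*v2;return (p+q)/2,np.linalg.norm(p-q)
def proj(n,P):
    i=manip.camera_info(n);k,d=K(i);T=np.linalg.inv(i["cam_to_world"])
    return cv2.projectPoints(np.atleast_2d(P).astype(float),T[:3,:3],T[:3,3],k,d)[0][:,0]
def crop(img,u,v,w,h,s): return cv2.resize(img[v:v+h,u:u+w,::-1],None,fx=s,fy=s,interpolation=cv2.INTER_CUBIC)
E
python3 - <<'E'
from h import *
t=manip.camera("top");s=manip.camera("side")
# each tile 50x37 *8 =400x296
m=np.vstack([np.hstack([crop(t,355,205,50,37,8),crop(t,130,180,50,37,8)]),np.hstack([crop(s,250,345,50,37,8),crop(t,205,175,66,49,6)[:296,:400] if 0 else cv2.resize(crop(t,203,175,67,50,6),(400,296))])])
cv2.imwrite("pics/z1.png",m)
E
```

```text
(no output)
```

View pics/z1.png

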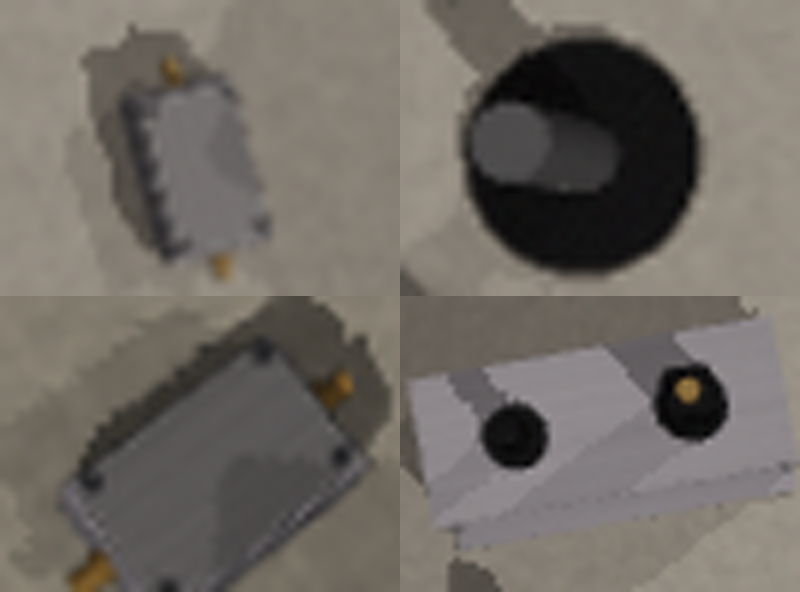

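The zooms show the module's connector tips at tile (172,58) and (222,278) in the top view. In the side view they are at (343,87) and (78,279). The post top is at (110,142), and the rack's probe and trimmer collars at (290,107) and (115,140).

Run:
```python
from h import *
f=lambda x,y,u,v,s:((x+.5)/s-.5+u,(y+.5)/s-.5+v)
A=[f(172,58,355,205,8),f(222,278,355,205,8)];B=[f(343,87,250,345,8),f(78,279,250,345,8)]
P=[onz("top",a,.012) for a in A];print(P,"mid",(P[0]+P[1])/2)
Q=[onz("side",a,.012) for a in B];print(Q,"mid",(Q[0]+Q[1])/2)
for p in(P,Q): d=p[0]-p[1];print("yaw",np.arctan2(d[1],d[0]),np.linalg.norm(d))
print("post",onz("top",f(110,142,130,180,8),.1),onz("top",f(181,155,130,180,8),.008))
s=400/67
pr=onz("top",f(290,110,203,175,s),.1);tr=onz("top",f(115,140,203,175,s),.1)
print("probe",pr,onz("top",f(288,92,203,175,s),.188),"trim",tr,"dist",np.linalg.norm(pr-tr))
a=onz("top",f(10,84,203,175,s),.095);b=onz("top",f(370,22,203,175,s),.095);print("edge",a,b,np.arctan2(*(a-b)[1::-1]))
for n,z in (("filt",(540/1.5625,270/1.5625)),("circ",(513/1.5625,360/1.5625)),("screwtop",(340/1.5625,352/1.5625)),("mug",(243/1.5625,220/1.5625))):print(n,onz("top",z,.02))
# probe handle in side image: predicted
print(proj("side",[[*pr[:2],.1],[*pr[:2],.185]])*1.5625)
```

```text
[array([ 0.5032069 , -0.35590132,  0.012     ]), array([ 0.42161433, -0.37545978,  0.012     ])] mid [ 0.46241062 -0.36568055  0.012     ]
[array([ 0.50060141, -0.35424287,  0.012     ]), array([ 0.42299392, -0.37356777,  0.012     ])] mid [ 0.46179767 -0.36390532  0.012     ]
yaw 0.2352697090329175 0.08390399698496198
yaw 0.24404508926636553 0.0799773340909614
post [0.52395283 0.31730496 0.1       ] [0.52455713 0.31754265 0.008     ]
probe [0.54385112 0.01749668 0.1       ] [0.5452763  0.01671154 0.188     ] trim [0.52786443 0.09790508 0.1       ] dist 0.08198222465683243
edge [0.55292439 0.14823432 0.095     ] [ 0.5861808  -0.01847164  0.095     ] 1.767702837855194
filt [ 0.61718987 -0.26101352  0.02      ]
circ [ 0.44487386 -0.2112086   0.02      ]
screwtop [0.4515215  0.11552579 0.02      ]
mug [0.70018009 0.31298007 0.02      ]
[[388.97939246 292.82953244]
 [389.29804211 253.47127525]]
```

```bash
cat >> h.py <<'E'
def plan(*W):
    "rows (mm,rad) in tool axes for tool-down waypoints (x,y,z,psi), psi=world angle of tool y"
    s=manip.sense();M=R.from_quat(s["ee_rot"]).as_matrix();p=s["tool_pos"];a=np.arctan2(M[1,1],M[0,1])
    print("at",p.round(4),round(a,3),"tilt",M[:,2].round(3),"t",s["time_s"],"open",round(s["opening"],3),"F",round(s["grasp_force"],2),s["wrist_force"].round(1))
    for w in W:
        d=np.array(w[:3])-p;y=np.array([np.cos(a),np.sin(a)]);x=np.array([-y[1],y[0]])
        print([round(1000*x@d[:2]),round(1000*y@d[:2]),round(-1000*d[2]),round(-(w[3]-a),3)])
        p=np.array(w[:3]);a=w[3]
E
python3 -c "
from h import *
plan((.46,.40,.27,.6),(.54,.13,.27,-.1),(.55,-.17,.27,-.8),(.462,-.365,.15,-1.33),(.462,-.365,.04,-1.33))"
```

```text
at [0.2884 0.6099 0.2307] 1.129 tilt [-0.    -0.001 -1.   ] t 0.2 open 1.003 F 0.0 [-0.5 -0.9 -0.1]
[-245, -116, -39, np.float64(0.529)]
[-268, -86, 0, 0.7]
[-298, 40, 0, 0.7]
[-199, 79, 120, 0.53]
[0, 0, 110, -0.0]
```

servo_tool([
  [-245, -116, -39, 0.53],
  [-245, -116, -39, 0.53],
  [-245, -116, -39, 0.53],
  [-245, -116, -39, 0.53],
  [-245, -116, -39, 0.53],
], hand=0)

```text
time_s: 0.82
tool_pos: [0.4639, 0.3962, 0.2711]
ee_rot: [0.47, 0.883, 0.0, 0.001]
wrist_force: [-0.1, 0.6, 0.5]
opening: 0.998
grasp_force: 0.0
```

servo_tool([
  [-268, -86, 0, 0.7],
  [-268, -86, 0, 0.7],
  [-268, -86, 0, 0.7],
  [-268, -86, 0, 0.7],
  [-268, -86, 0, 0.7],
])

```text
time_s: 1.45
tool_pos: [0.5411, 0.1265, 0.2705]
ee_rot: [0.744, 0.668, -0.0, 0.0]
wrist_force: [0.7, 0.1, 0.0]
opening: 1.0
grasp_force: 0.0
```

servo_tool([
  [-298, 40, 0, 0.7],
  [-298, 40, 0, 0.7],
  [-298, 40, 0, 0.7],
  [-298, 40, 0, 0.7],
  [-298, 40, 0, 0.7],
])

```text
time_s: 2.08
tool_pos: [0.5498, -0.1723, 0.2704]
ee_rot: [0.927, 0.374, 0.0, 0.0]
wrist_force: [0.5, 0.1, -0.2]
opening: 0.998
grasp_force: 0.0
```

```bash
python3 -c "
from h import *
plan((.462,-.365,.15,-1.33),(.462,-.365,.05,-1.33))"
```

```text
at [ 0.5498 -0.1723  0.2704] -0.804 tilt [ 0. -0. -1.] t 2.075 open 0.998 F 0.0 [ 0.5  0.1 -0.2]
[-197, 78, 120, np.float64(0.526)]
[0, 0, 100, -0.0]
```

servo_tool([
  [-197, 78, 120, 0.526],
  [-197, 78, 120, 0.526],
  [-197, 78, 120, 0.526],
  [-197, 78, 120, 0.526],
  [-197, 78, 120, 0.526],
])

```text
time_s: 2.7
tool_pos: [0.4586, -0.3664, 0.1486]
ee_rot: [0.993, 0.118, -0.002, -0.0]
wrist_force: [0.2, 0.8, 0.3]
opening: 1.001
grasp_force: 0.0
```

servo_tool([
  [0, 0, 50, 0],
  [0, 0, 80, 0],
  [0, 0, 80, 0],
  [0, 0, 80, 0],
])

```text
time_s: 3.2
tool_pos: [0.4642, -0.363, 0.0717]
ee_rot: [0.993, 0.122, 0.001, 0.001]
wrist_force: [-0.1, -0.3, 0.3]
opening: 0.999
grasp_force: 0.0
```

Run:
```python
from h import *
plan((.462,-.365,.002,-1.33))
t=manip.camera("top");s=manip.camera("side")
g=manip.sense()["tool_pos"]
m=[]
for n,i in(("top",t),("side",s)):
    u,v=proj(n,g)[0].astype(int);u=min(max(u-33,0),445);v=min(max(v-33,0),317)
    print(n,u,v);m.append(crop(i,u,v,66,66,6))
cv2.imwrite("pics/g1.png",np.hstack(m))
```

```text
at [ 0.4642 -0.363   0.0717] -1.326 tilt [ 0.002 -0.001 -1.   ] t 3.2 open 0.999 F 0.0 [-0.1 -0.3  0.3]
[-3, 1, 70, np.float64(0.004)]
top 351 192
side 246 317
```

View pics/g1.png

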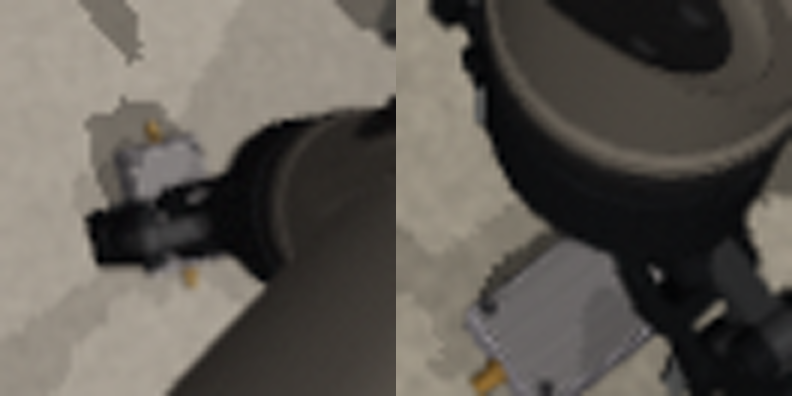

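In both crops the fingers straddle the module and the connectors stick out on either side. I'll descend.

servo_tool([
  [-1, 0, 45, 0],
  [-1, 0, 69, 0],
  [-1, 0, 69, 0],
  [-1, 0, 69, 0],
])

```text
time_s: 3.8
tool_pos: [0.463, -0.3639, 0.0029]
ee_rot: [0.993, 0.122, 0.001, 0.001]
wrist_force: [0.1, -0.5, 1.0]
opening: 0.996
grasp_force: 0.0
```

servo_tool([
  [0, 0, 0, 0],
  [0, 0, 0, 0],
  [0, 0, 0, 0],
  [0, 0, 0, 0],
  [0, 0, 0, 0],
], hand=1, squeeze=40)

```text
time_s: 4.42
tool_pos: [0.4627, -0.3635, 0.0021]
ee_rot: [0.993, 0.122, 0.001, 0.0]
wrist_force: [0.1, 0.8, 5.8]
opening: 0.458
grasp_force: 41.1
```

servo_tool([
  [0, 0, 0, 0],
  [0, 0, 0, 0],
  [0, 0, -40, 0],
  [0, 0, -100, 0],
  [0, 0, -100, 0],
])

```text
time_s: 5.05
tool_pos: [0.4642, -0.3653, 0.1055]
ee_rot: [0.993, 0.121, 0.003, 0.002]
wrist_force: [0.3, 0.5, -1.6]
opening: 0.458
grasp_force: 41.0
```

Run:
```python
from h import *
plan((.462,-.365,.27,-1.2),(.56,-.13,.27,-.6),(.60,.16,.27,.2),(.524,.317,.25,.8),(.524,.317,.14,.8))
t=manip.camera("top");s=manip.camera("side")
g=manip.sense()["tool_pos"]
m=[]
for n,i in(("top",t),("side",s)):
    u,v=proj(n,g)[0].astype(int);u=min(max(u-33,0),445);v=min(max(v-33,0),317)
    print(n,u,v);m.append(crop(i,u,v,66,66,6))
cv2.imwrite("pics/g2.png",np.hstack(m))
```

```text
at [ 0.4642 -0.3653  0.1055] -1.327 tilt [ 0.007 -0.004 -1.   ] t 5.05 open 0.458 F 40.98 [ 0.3  0.5 -1.6]
[-2, -1, -164, np.float64(-0.127)]
[176, -184, 0, -0.6]
[262, -131, 0, -0.8]
[169, -43, 20, -0.6]
[0, 0, 110, -0.0]
top 355 192
side 246 317
```

View pics/g2.png

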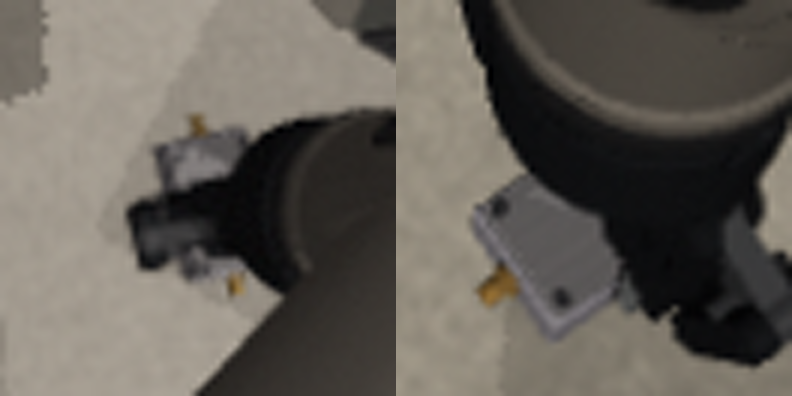

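The module is held level. In the top tile the connector tips are at (197,115) and (236,290).

Run:
```python
from h import *
f=lambda x,y,u,v,s:((x+.5)/s-.5+u,(y+.5)/s-.5+v)
c=(onz("top",f(197,115,355,192,6),.1155)+onz("top",f(236,290,355,192,6),.1155))/2
s=manip.sense();M=R.from_quat(s["ee_rot"]).as_matrix();print(c,M.T@(c-s["tool_pos"]))
```

```text
[ 0.46423526 -0.36528385  0.1155    ] [ 0.00122836  0.00288995 -0.01390116]
```

servo_tool([
  [-2, -1, -164, -0.13],
  [-2, -1, -164, -0.13],
  [-2, -1, -164, -0.13],
  [-2, -1, -164, -0.13],
])

```text
time_s: 5.65
tool_pos: [0.4608, -0.3633, 0.2669]
ee_rot: [0.983, 0.186, 0.001, 0.001]
wrist_force: [0.1, -0.2, -1.2]
opening: 0.458
grasp_force: 41.2
```

servo_tool([
  [176, -184, 0, -0.6],
  [176, -184, 0, -0.6],
  [176, -184, 0, -0.6],
  [176, -184, 0, -0.6],
  [176, -184, 0, -0.6],
])

```text
time_s: 6.28
tool_pos: [0.5574, -0.1199, 0.2621]
ee_rot: [0.881, 0.472, -0.001, -0.002]
wrist_force: [-1.3, -0.8, -1.5]
opening: 0.456
grasp_force: 41.2
```

servo_tool([
  [262, -131, 0, -0.8],
  [262, -131, 0, -0.8],
  [262, -131, 0, -0.8],
  [262, -131, 0, -0.8],
  [262, -131, 0, -0.8],
])

```text
time_s: 6.9
tool_pos: [0.5943, 0.166, 0.2625]
ee_rot: [0.63, 0.777, -0.002, -0.002]
wrist_force: [0.9, -0.3, -1.0]
opening: 0.458
grasp_force: 41.2
```

servo_tool([
  [169, -43, 20, -0.6],
  [169, -43, 20, -0.6],
  [169, -43, 20, -0.6],
  [169, -43, 20, -0.6],
  [169, -43, 20, -0.6],
])

```text
time_s: 7.52
tool_pos: [0.5192, 0.3184, 0.2434]
ee_rot: [0.375, 0.927, -0.002, -0.001]
wrist_force: [1.2, 0.2, -1.5]
opening: 0.456
grasp_force: 41.2
```

servo_tool([
  [0, 0, 0, 0],
  [0, 0, 0, 0],
])

```text
time_s: 7.78
tool_pos: [0.5201, 0.3187, 0.2452]
ee_rot: [0.376, 0.927, -0.0, 0.0]
wrist_force: [-0.7, -0.2, -1.2]
opening: 0.456
grasp_force: 41.2
```

```bash
python3 -c "
from h import *
plan((.524,.317,.125,.8))"
```

```text
at [0.5201 0.3187 0.2452] 0.8 tilt [ 0. -0. -1.] t 7.775 open 0.456 F 41.16 [-0.7 -0.2 -1.2]
[-4, 1, 120, np.float64(0.0)]
```

servo_tool([
  [-4, 1, 40, 0],
  [-4, 1, 80, 0],
  [-4, 1, 120, 0],
  [-4, 1, 120, 0],
  [-4, 1, 120, 0],
])

```text
time_s: 8.4
tool_pos: [0.5241, 0.3183, 0.1269]
ee_rot: [0.375, 0.927, 0.001, 0.001]
wrist_force: [0.1, 1.0, -0.0]
opening: 0.459
grasp_force: 41.1
```

Run:
```python
from h import *
plan((.524,.317,.102,.8))
t=manip.camera("top");s=manip.camera("side")
g=manip.sense()["tool_pos"]
m=[]
for n,i in(("top",t),("side",s)):
    u,v=proj(n,g)[0].astype(int);u=min(max(u-33,0),445);v=min(max(v-33,0),317)
    print(n,u,v,proj(n,[g,[.524,.317,.1],[.538,.317,.1],[.510,.317,.1]])-[u,v]);m.append(crop(i,u,v,66,66,6))
cv2.imwrite("pics/g3.png",np.hstack(m))
```

```text
at [0.5241 0.3183 0.1269] 0.802 tilt [ 0.002  0.001 -1.   ] t 8.4 open 0.459 F 41.09 [ 0.1  1.  -0. ]
[-1, -1, 25, np.float64(0.002)]
top 106 163 [[33.84961375 33.54685486]
 [37.42068775 34.29857784]
 [37.6647282  29.28240471]
 [37.18002546 39.32421517]]
side 173 75 [[33.67594919 33.36153619]
 [34.47176048 41.4272574 ]
 [39.0912608  40.42058721]
 [29.8267799  42.44270313]]
```

View pics/g3.png

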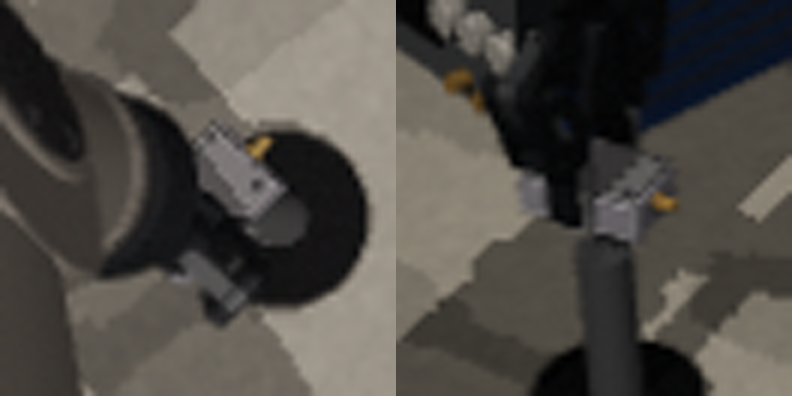

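The side view shows the module right above the post (post at x≈607, module middle about 598 in the tile). I'll lower it to contact.

servo_tool([
  [-1, -1, 12, 0],
  [-1, -1, 21, 0],
  [-1, -1, 23, 0],
  [-1, -1, 24, 0],
  [-1, -1, 24, 0],
])

```text
time_s: 9.12
tool_pos: [0.5224, 0.3163, 0.1021]
ee_rot: [0.375, 0.927, -0.001, -0.001]
wrist_force: [-4.8, -2.0, 10.5]
opening: 0.458
grasp_force: 42.4
```

servo_tool([
  [0, 0, -1, 0],
  [0, 0, -1, 0],
])

```text
time_s: 9.38
tool_pos: [0.523, 0.3167, 0.1022]
ee_rot: [0.375, 0.927, 0.0, 0.0]
wrist_force: [-0.4, -0.7, 0.5]
opening: 0.459
grasp_force: 41.4
```

servo_tool([
  [0, 0, 0, 0],
  [0, 0, 0, 0],
  [0, 0, 0, 0],
  [0, 0, 0, 0],
  [0, 0, 0, 0],
], hand=0)

```text
time_s: 10.0
tool_pos: [0.523, 0.3167, 0.1023]
ee_rot: [0.375, 0.927, 0.0, 0.0]
wrist_force: [-0.7, -0.4, 0.1]
opening: 1.0
grasp_force: 0.0
```

servo_tool([
  [0, 0, -20, 0],
  [0, 0, -60, 0],
  [0, 0, -140, 0],
  [0, 0, -170, 0],
  [0, 0, -170, 0],
])

```text
time_s: 10.62
tool_pos: [0.5251, 0.3178, 0.2771]
ee_rot: [0.375, 0.927, 0.004, 0.002]
wrist_force: [-0.6, -0.7, -0.4]
opening: 1.002
grasp_force: 0.0
```

Run:
```python
from h import *
plan((.57,.15,.29,.9),(.544,.017,.29,1.768),(.544,.017,.18,1.768),(.544,.017,.136,1.768))
```

```text
at [0.5251 0.3178 0.2771] 0.803 tilt [ 0.007  0.005 -1.   ] t 10.625 open 1.002 F 0.0 [-0.6 -0.7 -0.4]
[-149, -90, -13, np.float64(-0.097)]
[-62, -120, 0, -0.868]
[0, 0, 110, -0.0]
[0, 0, 44, -0.0]
```

servo_tool([
  [-149, -90, -13, -0.1],
  [-149, -90, -13, -0.1],
  [-149, -90, -13, -0.1],
  [-149, -90, -13, -0.1],
], hand=0.3)

```text
time_s: 11.12
tool_pos: [0.5685, 0.1425, 0.2848]
ee_rot: [0.332, 0.943, -0.001, 0.0]
wrist_force: [-0.7, -0.3, -0.5]
opening: 0.702
grasp_force: 0.0
```

servo_tool([
  [-62, -120, 0, -0.865],
  [-62, -120, 0, -0.865],
  [-62, -120, 0, -0.865],
  [-62, -120, 0, -0.865],
  [-62, -120, 0, -0.865],
])

```text
time_s: 11.75
tool_pos: [0.5414, 0.0166, 0.2843]
ee_rot: [-0.101, 0.995, 0.0, -0.001]
wrist_force: [-0.2, 0.4, 0.5]
opening: 0.701
grasp_force: 0.0
```

Run:
```python
from h import *
plan((.544,.017,.2,1.768),(.544,.017,.136,1.768))
t=manip.camera("top");s=manip.camera("side")
a=crop(s,185,80,66,66,6)
b=crop(s,215,100,66,100,6)[:396]; b=crop(s,215,110,66,90,6);c=crop(t,112,165,60,60,6)
h=540;m=np.zeros((h,396+396,3),np.uint8);m[:396,:396]=a;m[:540,396:792]=b
m[396:540,:144]=0
cv2.imwrite("pics/g4.png",m)
```

```text
at [0.5414 0.0166 0.2843] 1.773 tilt [-0.002  0.    -1.   ] t 11.75 open 0.701 F 0.0 [-0.2  0.4  0.5]
[-3, 0, 84, np.float64(0.005)]
[0, 0, 64, -0.0]
```

View pics/g4.png

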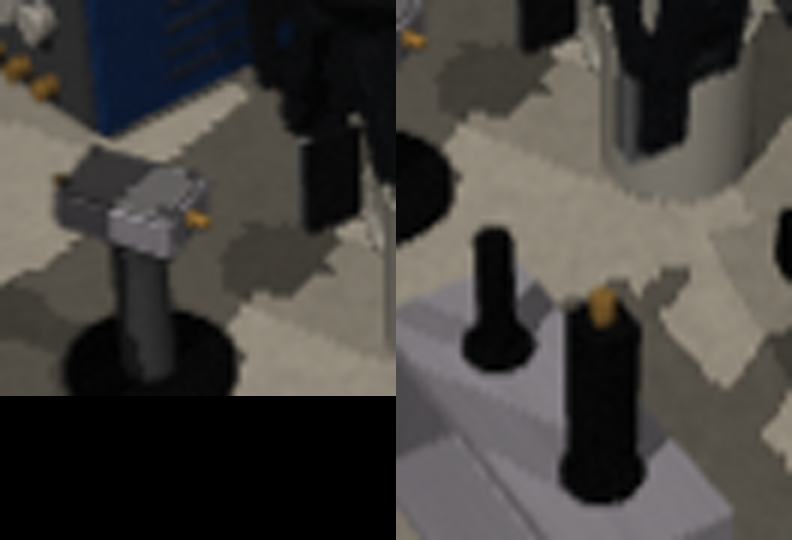

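The module sits level on the post, with its connectors at tile (60,182) and (198,218). The probe handle is free, and the gripper is above it.

Run:
```python
from h import *
f=lambda x,y,u,v,s:((x+.5)/s-.5+u,(y+.5)/s-.5+v)
a,b=[onz("side",f(*p,185,80,6),.112) for p in((60,182),(198,218))];print("module",(a+b)/2,np.linalg.norm(a-b))
```

```text
module [0.52105802 0.31917736 0.112     ] 0.07470356355342993
```

servo_tool([
  [-3, 0, 40, 0],
  [-3, 0, 80, 0],
  [-3, 0, 84, 0],
  [-3, 0, 84, 0],
])

```text
time_s: 12.35
tool_pos: [0.5454, 0.0168, 0.2019]
ee_rot: [-0.098, 0.995, 0.0, 0.0]
wrist_force: [0.1, 0.1, 0.6]
opening: 0.702
grasp_force: 0.0
```

```bash
python3 -c "
from h import *
plan((.544,.017,.136,1.768))"
```

```text
at [0.5454 0.0168 0.2019] 1.767 tilt [ 0.  0. -1.] t 12.35 open 0.702 F 0.0 [0.1 0.1 0.6]
[1, 0, 66, np.float64(-0.001)]
```

servo_tool([
  [1, 0, 30, 0],
  [1, 0, 60, 0],
  [1, 0, 66, 0],
  [1, 0, 66, 0],
])

```text
time_s: 12.85
tool_pos: [0.5449, 0.0163, 0.1366]
ee_rot: [-0.098, 0.995, 0.0, 0.001]
wrist_force: [-0.3, 0.3, 1.3]
opening: 0.699
grasp_force: 0.0
```

servo_tool([
  [0, 0, 0, 0],
  [0, 0, 0, 0],
  [0, 0, 0, 0],
  [0, 0, 0, 0],
  [0, 0, 0, 0],
], hand=1, squeeze=40)

```text
time_s: 13.48
tool_pos: [0.5448, 0.0163, 0.1364]
ee_rot: [-0.098, 0.995, 0.0, 0.001]
wrist_force: [0.3, -0.0, 6.2]
opening: 0.253
grasp_force: 39.8
```

servo_tool([
  [0, 0, -20, 0],
  [0, 0, -60, 0],
  [0, 0, -110, 0],
  [0, 0, -120, 0],
  [0, 0, -120, 0],
])

```text
time_s: 14.1
tool_pos: [0.544, 0.0162, 0.2554]
ee_rot: [-0.098, 0.995, 0.0, 0.0]
wrist_force: [0.5, 1.5, -1.2]
opening: 0.251
grasp_force: 54.2
```

servo_tool([
  [0, 0, 0, 0],
  [0, 0, 0, 0],
  [0, 0, 0, 0],
])

```text
time_s: 14.48
tool_pos: [0.5436, 0.0161, 0.2544]
ee_rot: [-0.098, 0.995, -0.0, -0.001]
wrist_force: [-0.1, 0.2, -0.3]
opening: 0.253
grasp_force: 54.1
```

Run:
```python
from h import *
c=np.array([.536,.0577]);X=np.array([np.cos(.197),np.sin(.197)]);Y=np.array([-X[1],X[0]])
p=c-.075*X-.055*Y;q=c+.04*X-.055*Y
print(p,q)
plan((*p,.26,1.768),(*p,.152,1.768),(*q,.152,1.768))
t=manip.camera("top");s=manip.camera("side")
g=manip.sense()["tool_pos"];m=[]
for n,i in(("top",t),("side",s)):
    u,v=proj(n,g)[0].astype(int);u=min(max(u-33,0),445);v=min(max(v-25,0),284)
    print(n,u,v);m.append(crop(i,u,v,66,90,6))
cv2.imwrite("pics/g5.png",np.hstack(m))
```

```text
[ 0.47321569 -0.01091582] [0.58599138 0.01159293]
at [0.5436 0.0161 0.2544] 1.768 tilt [-0.002 -0.    -1.   ] t 14.475 open 0.253 F 54.15 [-0.1  0.2 -0.3]
[74, -13, -6, np.float64(-0.0)]
[0, 0, 108, -0.0]
[-115, 0, 0, -0.0]
top 217 163
side 216 113
```

View pics/g5.png

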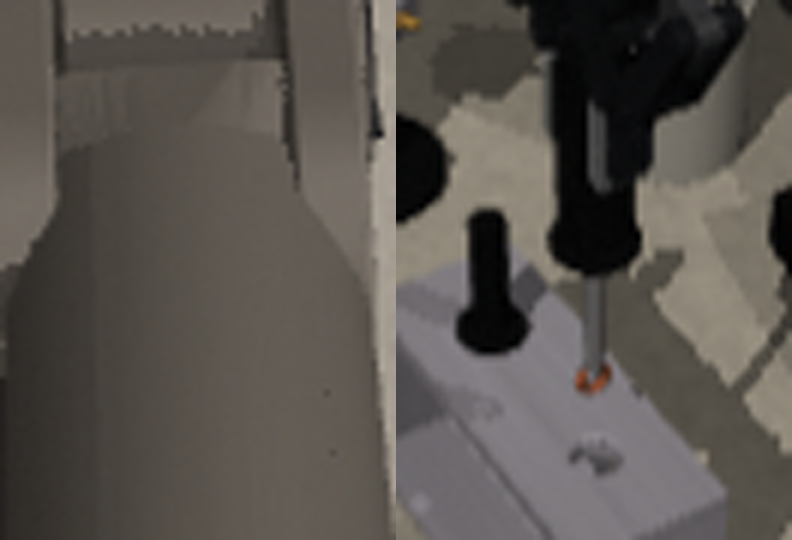

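The probe hangs straight below the fingers, with its loop at tile (592,380) well clear of the hole. Next I'll move beside the plate's edge, lower, and push the stem on the edge to pivot the probe in the grip.

servo_tool([
  [74, -13, -6, 0],
  [74, -13, -6, 0],
  [74, -13, -6, 0],
  [74, -13, -6, 0],
])

```text
time_s: 15.08
tool_pos: [0.4752, -0.0104, 0.2616]
ee_rot: [-0.099, 0.995, 0.0, 0.001]
wrist_force: [0.4, -0.2, -1.2]
opening: 0.256
grasp_force: 54.1
```

servo_tool([
  [0, 0, 50, 0],
  [0, 0, 100, 0],
  [0, 0, 107, 0],
  [0, 0, 107, 0],
])

```text
time_s: 15.58
tool_pos: [0.4751, -0.0108, 0.1549]
ee_rot: [-0.099, 0.995, -0.0, 0.0]
wrist_force: [-0.2, -0.4, 0.4]
opening: 0.252
grasp_force: 54.0
```

servo_tool([
  [-10, 0, 0, 0],
  [-20, 0, 0, 0],
  [-30, 0, 0, 0],
  [-38, 0, 0, 0],
  [-46, 0, 0, 0],
], squeeze=20)

```text
time_s: 16.2
tool_pos: [0.5167, -0.0025, 0.1535]
ee_rot: [-0.098, 0.995, -0.0, -0.003]
wrist_force: [-6.3, -0.1, 3.3]
opening: 0.253
grasp_force: 54.5
```

servo_tool([
  [-8, 0, 0, 0],
  [-16, 0, 0, 0],
  [-24, 0, 0, 0],
  [-32, 0, 0, 0],
  [-40, 0, 0, 0],
])

```text
time_s: 16.82
tool_pos: [0.5549, 0.0051, 0.1525]
ee_rot: [-0.098, 0.995, -0.0, -0.004]
wrist_force: [-7.1, -0.9, -1.4]
opening: 0.251
grasp_force: 53.1
```

Run:
```python
from h import *
plan()
t=manip.camera("top");s=manip.camera("side")
g=manip.sense()["tool_pos"];m=[]
for n,i in(("top",t),("side",s)):
    u,v=proj(n,g)[0].astype(int);u=min(max(u-33,0),445);v=min(max(v-45,0),284)
    print(n,u,v);m.append(crop(i,u,v,66,90,6))
cv2.imwrite("pics/g6.png",m[1])
```

```text
at [0.5549 0.0051 0.1525] 1.768 tilt [-0.009 -0.001 -1.   ] t 16.825 open 0.251 F 53.1 [-7.1 -0.9 -1.4]
top 222 141
side 223 129
```

View pics/g6.png

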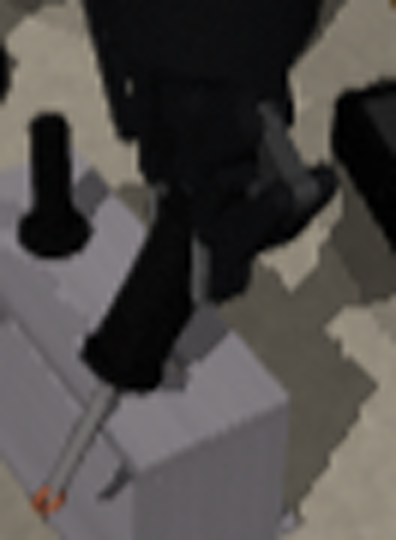

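The pivot works: the probe now leans about 30°, its stem on the plate edge with the loop at tile (48,500). I'll push about 30 mm further.

servo_tool([
  [-8, 0, 0, 0],
  [-16, 0, 0, 0],
  [-24, 0, 0, 0],
  [-31, 0, 0, 0],
  [-31, 0, 0, 0],
])

```text
time_s: 17.55
tool_pos: [0.5889, 0.0119, 0.1545]
ee_rot: [-0.098, 0.995, 0.0, -0.0]
wrist_force: [-3.0, 0.0, 5.1]
opening: 0.251
grasp_force: 53.8
```

servo_tool([
  [0, 0, -50, 0],
  [0, 0, -100, 0],
  [0, 0, -120, 0],
  [0, 0, -120, 0],
  [0, 0, -120, 0],
], squeeze=60)

```text
time_s: 18.18
tool_pos: [0.5883, 0.012, 0.2731]
ee_rot: [-0.099, 0.995, 0.0, -0.0]
wrist_force: [-0.7, -0.3, -1.8]
opening: 0.253
grasp_force: 58.8
```

Run:
```python
from h import *
c=np.array([.536,.0577]);X=np.array([np.cos(.197),np.sin(.197)])
s=manip.sense();print("rackx",(s["tool_pos"][:2]-c)@X)
# expected probe geometry: pivot=grasp pt, 45deg, tip lagging along tool +x (= -X)
g=s["tool_pos"]+[0,0,.0187];print("grasp",g)
for a in(35,40,45,50,55):
    a=np.radians(a);d=np.array([*(-np.sin(a)*X),-np.cos(a)])
    print(np.degrees(a),proj("side",[g+d*.138,g+d*.06]).round(1).tolist())
u,v=proj("side",g)[0].astype(int);u-=50;v-=30
i=manip.camera("side");print(u,v)
cv2.imwrite("pics/g7.png",crop(i,u,v,100,95,6))
plan()
```

```text
rackx 0.042338985204078895
grasp [0.58829397 0.01200643 0.2918182 ]
35.0 [[238.1, 174.3], [256.1, 145.3]]
40.0 [[234.2, 173.6], [254.5, 144.8]]
45.0 [[230.5, 172.5], [252.9, 144.2]]
50.0 [[227.0, 171.1], [251.5, 143.4]]
55.0 [[223.7, 169.2], [250.2, 142.4]]
221 91
at [0.5881 0.012  0.2728] 1.768 tilt [-0.002 -0.    -1.   ] t 18.225 open 0.246 F 58.82 [-0.1  0.  -0.6]
```

View pics/g7.png

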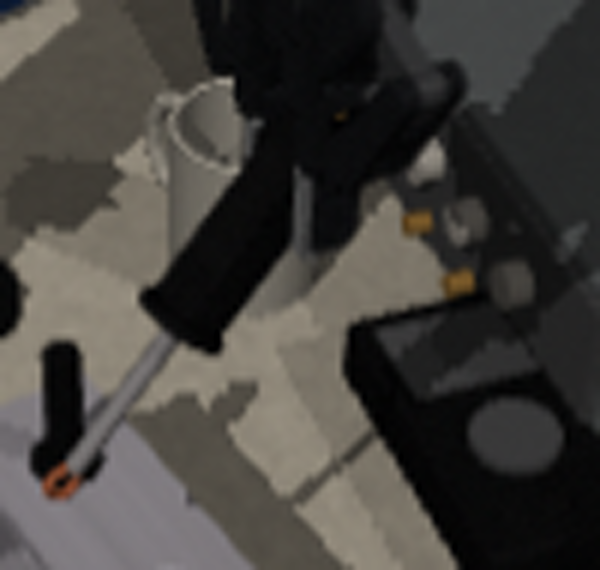

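The tip is at tile (58,490), i.e. pixel (230.2,172.2), which matches the 45° prediction. I'll move over the module.

```bash
python3 -c "
from h import *
plan((.618,.337,.27,1.768),(.618,.337,.225,1.768))"
```

```text
at [0.5881 0.012  0.2728] 1.768 tilt [-0.002 -0.    -1.   ] t 18.225 open 0.246 F 58.82 [-0.1  0.  -0.6]
[-93, 313, 3, np.float64(0.0)]
[0, 0, 45, -0.0]
```

servo_tool([
  [-19, 63, 0, 0],
  [-38, 126, 0, 0],
  [-57, 189, 0, 0],
  [-75, 251, 0, 0],
  [-87, 293, 0, 0],
])

```text
time_s: 18.85
tool_pos: [0.6159, 0.3186, 0.2724]
ee_rot: [-0.099, 0.995, -0.0, -0.001]
wrist_force: [1.5, 0.3, -0.6]
opening: 0.25
grasp_force: 58.9
```

servo_tool([
  [-6, 20, 3, 0],
  [-6, 20, 3, 0],
  [-6, 20, 3, 0],
  [-6, 20, 3, 0],
])

```text
time_s: 19.35
tool_pos: [0.6194, 0.3343, 0.2716]
ee_rot: [-0.097, 0.995, -0.0, 0.0]
wrist_force: [0.1, -0.2, -0.4]
opening: 0.248
grasp_force: 58.9
```

```bash
python3 -c "
from h import *
plan((.618,.337,.225,1.768))"
```

```text
at [0.6194 0.3343 0.2716] 1.765 tilt [ 0.001 -0.001 -1.   ] t 19.35 open 0.248 F 58.95 [ 0.1 -0.2 -0.4]
[1, 3, 47, np.float64(-0.003)]
```

servo_tool([
  [1, 2, 15, 0],
  [1, 2, 30, 0],
  [1, 2, 42, 0],
  [1, 2, 45, 0],
  [1, 2, 45, 0],
])

```text
time_s: 19.98
tool_pos: [0.6172, 0.3388, 0.226]
ee_rot: [-0.098, 0.995, -0.0, -0.0]
wrist_force: [0.6, 0.4, -0.6]
opening: 0.25
grasp_force: 58.9
```

servo_tool([
  [0, 0, 0, 0],
  [0, 0, 0, 0],
  [0, 0, 0, 0],
  [0, 0, 0, 0],
])

```text
time_s: 20.48
tool_pos: [0.6173, 0.3389, 0.2265]
ee_rot: [-0.098, 0.995, 0.0, 0.0]
wrist_force: [0.2, 0.1, -0.6]
opening: 0.249
grasp_force: 58.9
```

Run:
```python
from h import *
plan()
t=manip.camera("top");s=manip.camera("side");m=[]
P=[[.522,.318,.124],[.522,.318,.146]]
for n,i in(("top",t),("side",s)):
    u,v=proj(n,P)[0].astype(int)-[25,40]
    print(n,u,v,((proj(n,P)-[u,v])*7).round());m.append(crop(i,u,v,57,70,7))
cv2.imwrite("pics/g8.png",np.hstack(m))
```

```text
at [0.6173 0.3389 0.2265] 1.768 tilt [ 0.  0. -1.] t 20.475 open 0.249 F 58.95 [ 0.2  0.1 -0.6]
top 115 157 [[178. 283.]
 [161. 280.]]
side 181 69 [[175. 285.]
 [171. 240.]]
```

View pics/g8.png

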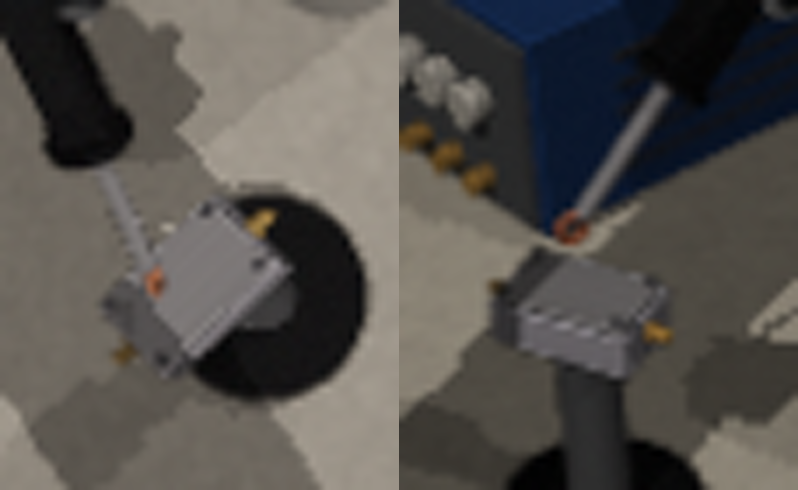

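In the top tile the tip is at (154,285) and the connectors at (262,222) and (123,353). In the side tile the tip is at about (170,236) and the connectors at (98,287) and (258,333). I'll check by triangulation.

Run:
```python
from h import *
f=lambda x,y,u,v,s=7:((x+.5)/s-.5+u,(y+.5)/s-.5+v)
print("tip",tri(f(170,236,181,69),f(154,287,115,157)))
print("mod",tri(f(178,310,181,69),f(192,288,115,157)))
for n,p in(("top",(192,288,115,157)),("side",(178,310,181,69))):print(onz(n,f(*p),.112))
```

```text
tip (array([0.52080159, 0.32107219, 0.14767312]), np.float64(0.0010450482829571426))
mod (array([0.52139189, 0.31697222, 0.1136012 ]), np.float64(0.0013351345352591915))
[0.52212407 0.31731284 0.112     ]
[0.52118229 0.31923389 0.112     ]
```

```bash
python3 -c "
from rig import manip
print(manip.sign_off())"
```

```text
the job is handed in; nothing more can be done
None
```

The job is handed in: the module rests level on the post about 3 mm off centre, and the gripper holds the probe still at about 45°, its loop tip about 24 mm above the lid and 4 mm from its middle (camera measurements); no verdict was returned.

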